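# Ready the colour wand over the white reference tile

### The arm

A 7-joint arm with a two-finger parallel gripper is mounted at the origin on the work surface. World frame = base frame: x ahead of the robot, y to its left, z up, the work surface at z = 0. Lengths are in m, angles in rad, forces in N, time in s.
With the tool pointing down it reaches from about 0.425 to 1.025 m from the base axis. Payload 9.4 kg.
Tool frame: the origin (TCP) lies midway between the tips of the shut fingers; the grasp point (between the pads) lies 19 mm behind it; z points along the fingers, x is the direction in which the jaws open and shut, and the axes are right-handed (so a half turn about z gives the same grasp; the last joint's range is limited). The gripper opens to 93 mm and grips with 3 to 60 N. Pads are 15 mm wide; open, the fingers measure 128 mm over their backs; the gripper's body (75 mm by 188 mm) begins 65 mm behind the grasp point.
Start: joints at [1.099, 0.599, -0.003, 1.599, 0.002, 0.943, -0.08], TCP at [0.279, -0.669, 0.219] pointing down, gripper open.
Joint ranges: [-2.57, 2.57], [-0.35, 1.97], [-1.29, 1.29], [0.11, 2.56], [-1.05, 4.19], [0.11, 1.86], [-2.63, 2.63]. Speed limits (rad/s): [2.22, 2.22, 3.01, 3.01, 3.14, 3.14, 3.14].

### API

Orientations are given as a rotation vector (axis times angle).
In Python, from station import manip gives the robot as it stands. Calls block until the motion is done:
- manip.reach(position, orientation): joint-space move of the TCP to a pose.
- manip.move_l(position, frame=None, max_speed=0.15): straight line of the TCP; frame=None keeps the orientation; max_speed is the mean speed in m/s.
- manip.move_j(angles): joint-space move.
- manip.open() and manip.grab(grasp_force=None): open the fingers fully, or close them until they stop; grasp_force is the grip in N (None keeps the last).
- manip.wait(seconds).
- manip.inverse_kinematics(position, orientation): joint angles nearest the present ones, or None.
- manip.capture(name): name is "scene" or "top" or "wrist"; returns a dict with "color" (384x512x3 uint8, blue, green, red), "range_z" (384x512 float32, m along the optical axis (not along the pixel's ray), 0 where there is no reading), "mtx" (3x3 intrinsics, pixels), "R" (3x3) and "t" (3): a world point X has camera coordinates R X + t. Camera axes: x right, y down, z forward; pixel columns grow to the right and rows downward; lengths in m; the calibration is good to about 2 mm. A picture is of the moment at which its call begins.
A pose or a line that the arm cannot do raises manip.MotionError and nothing moves.
- manip.sign_off(): hands the job in, once; it reports no verdict.
Readings, each from a call of its own:
- manip.current_clock(): time.
- manip.current_q(): joint angles.
- manip.current_joint_vel(): joint speeds.
- manip.current_joint_efforts(): joint torques, N m.
- manip.current_tcp_pos(): TCP position.
- manip.current_eef_rot(): TCP orientation.
- manip.current_contact_force(): force on the tool from outside, world axes, zero at the start.
- manip.current_wrist_torque(): the same for the moment, N m.
- manip.current_grip_width(): finger opening in m.
Only numpy, scipy, OpenCV 4.12 (cv2) and the standard library are available. Lean on these libraries where they do the work, as an engineer would, in place of code of your own. Each camera call takes 0.05 s, during which the arm holds its last target.

### The job

Get the hand-held colour wand ready for its white check: first lift the dust cap off the white reference tile and stand it, open end down as it is, near the middle of the blue mat and let go. Then draw the wand out of its sloped holder, turn it upright with the nose straight down, and hold it still with the nose centred about 5 cm above the bare white tile, never touching the tile or its base with the wand; leave the other things on the bench where they are. Finish while still holding the wand there: do not put it down or let go.

Things in the scene. Friction and masses are not known exactly. Their poses are not given: they have to be found in the camera images.
- wand_grip (a point): Centre of the wand's orange handle (70 mm long, section 28 mm along its x by 24 mm along its y), 120 mm from the nose face, 35 mm from the tail end, 111 mm above the bench at the start. Axes are the wand's: z along it from nose to tail, y across the 24 mm width. Parked, the wand leans 45 degrees, tail up and away from the robot's side, y level, the handle free of the holder.
- wand_nose (a point): Centre of the wand's flat nose face (its lower end in the holder), same axes as wand_grip.
- wand: The loose colour wand, a straight stick 155 mm long, about 120 g: square aluminium nose bar 18 x 18 mm, 85 mm long, then the orange plastic handle with a small black display. Origin at the centre of the nose face, z towards the tail.
- holder: Fixed grey holder: base plate 150 x 70 x 10 mm with a sleeve, open at its upper end, sloping up at 45 degrees towards the holder's own +x, 22 mm square inside (2 mm play each side of the nose). Side walls reach 55 mm, lower wall 78 mm up the wand from the nose face; highest point 75 mm above the bench. Origin on the bench under the parked wand's handle centre, z up.
- sleeve_bottom (a point): Middle of the sleeve's closed bottom end, where the nose face rests; 26 mm above the bench.
- tile: Fixed dark square base 90 x 90 x 14 mm on the bench, carrying in its middle a raised white ceramic disc 36 mm across and 5 mm high. Origin on the bench under the disc's centre, z up.
- tile_top (a point): Centre of the white disc's upper face, 19 mm above the bench; hidden under the cap at the start.
- cap_center (a point): Centre (half-way up) of the loose dust cap: a green cup upside down, outside diameter 50 mm, height 44 mm, wall 4 mm, closed grey-topped end up, about 70 g, z up. At the start it stands over the white disc on the tile's base (this point 36 mm above the bench) and lifts straight off; standing on the mat this point is 25 mm above the bench.
- cap: The dust cap; origin at the centre of its open lower rim.
- mat: Fixed blue square mat 130 x 130 mm, 3 mm thick, lying on the bench. Origin on the bench under its centre.
- jar_a: Bystander: amber closed jar, 44 mm across, 50 mm high, origin under its centre.
- jar_b: Bystander: green glass closed jar, 44 mm across, 50 mm high, origin under its centre.
- bottle: Bystander: amber bottle, 56 mm across, 115 mm high, origin under its centre.
- beaker: Bystander: clear open cup, 64 mm across, 80 mm high, origin under its centre.
- jar_c: Bystander: clear closed jar, 60 mm across, 70 mm high, origin under its centre.
- dish: Bystander: white bowl, 84 mm across, 22 mm high, origin under its centre.
- spatula: Bystander: spatula with black handle, 170 mm long, lying to the robot's left; origin under its middle.
There are look-alikes about, which are no part of the job. What is shaped like the cap but yellow is not meant.

How it is judged:
On the way, in this order (a step that is already met when the one before it is completed fails the run):
1. the dust cap stands on the blue mat, let go (horizontal distance between cap_center and mat below 0.05 m and height (world z) of cap_center below 0.03 m and angle between cap_center's own z axis and vertical below 0.15 rad and contact force between the fingers and cap below 0.1 N and linear speed of cap below 0.02 m/s), for 0.2 s.
2. the wand is drawn clear of the holder, in the gripper (contact force between wand and holder below 0.05 N and distance between wand_nose and sleeve_bottom above 0.085 m and contact force between the fingers and wand above 1 N and height (world z) of wand_nose above 0.06 m), for 0.1 s.
At the end, for the whole second after the job is handed in: Cap released, at rest, upright (0.15 rad) on the mat within 50 mm of its centre; wand held still by the fingers alone, upright nose down within 0.22 rad, nose face 30 to 75 mm above the tile face and within 20 mm of its centre, touching neither holder, tile, cap nor mat (all of step 1 and angle between wand_nose's own z axis and vertical below 0.22 rad and horizontal distance between wand_nose and tile_top below 0.02 m and z of wand_nose in the frame of tile_top between 0.03 and 0.075 m and contact force between the fingers and wand above 1 N and linear speed of wand below 0.03 m/s and angular speed of wand below 0.2 rad/s and contact force between wand and holder below 0.05 N and contact force between wand and tile below 0.05 N and contact force between wand and cap below 0.05 N and contact force between wand and mat below 0.05 N); the arm keeps its last pose, push and grip.
It fails at once if the wand touches the tile or its base (contact force between wand and tile above 0.5 N).
It fails at once if a bystander is pushed more than 30 mm from its place or tipped over (distance of any of jar_a, jar_b, bottle, beaker, jar_c, dish, spatula from where it was at the start of the episode above 0.03 m or angle between any of jar_a, jar_b, bottle, beaker, jar_c, dish, spatula's own z axis and vertical above 0.5 rad).
It also fails if it takes over 61 s, if anything falls off the work surface, if the arm or the gripper's body presses on something with over 40 N, if the wrist force passes 120 N, or if a joint passes its speed limit or range.

## Working session

There is one attempt and no reset: what is moved stays moved. The work goes in short steps, each a Python script; the robot and the scene stay as the last script left them, time stands still between calls to the robot, and variables do not carry over. Pictures are saved under pics/ and viewed, and the job is handed in when it is done.

```bash
mkdir -p pics; ls; python3 - <<'E'
from station import manip
import cv2,pickle
d={}
for n in ["scene","top","wrist"]:
    c=manip.capture(n); d[n]=c
    cv2.imwrite(f"pics/{n}0.png",c["color"])
    print(n,c["mtx"].round(1).tolist(),c["R"].round(3).tolist(),c["t"].round(3).tolist())
pickle.dump(d,open("d0.pkl","wb"))
print(manip.current_clock(),manip.current_eef_rot(),manip.current_grip_width())
E
```

```text
pics
scene [[376.4, 0.0, 255.2], [0.0, 376.4, 192.8], [0.0, 0.0, 1.0]] [[0.306, 0.952, 0.008], [0.573, -0.177, -0.801], [-0.761, 0.25, -0.599]] [-0.225, -0.236, 1.548]
top [[429.8, 0.0, 259.8], [0.0, 429.8, 193.3], [0.0, 0.0, 1.0]] [[0.005, -1.0, 0.026], [-0.99, -0.009, -0.142], [0.142, -0.025, -0.99]] [0.011, 0.58, 1.314]
wrist [[274.1, 0.0, 256.0], [0.0, 274.1, 194.1], [0.0, 0.0, 1.0]] [[0.385, -0.923, -0.001], [-0.89, -0.372, 0.263], [-0.243, -0.1, -0.965]] [-0.725, -0.032, 0.39]
0.15 [-2.61354465e+00  1.74229218e+00  1.65435545e-03] 0.09302923909458566
```

View pics/scene0.png

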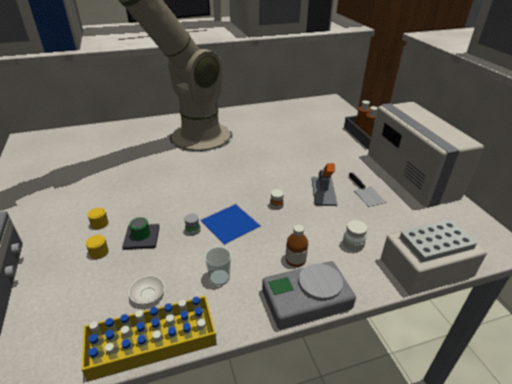

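View pics/top0.png

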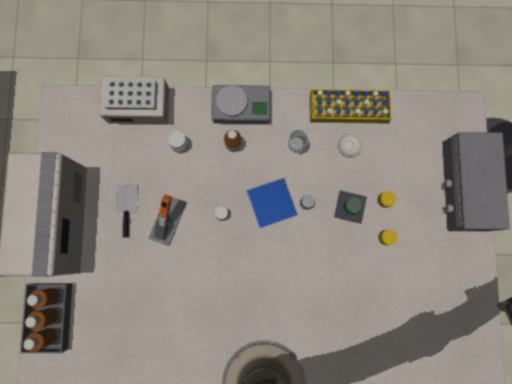

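View pics/wrist0.png

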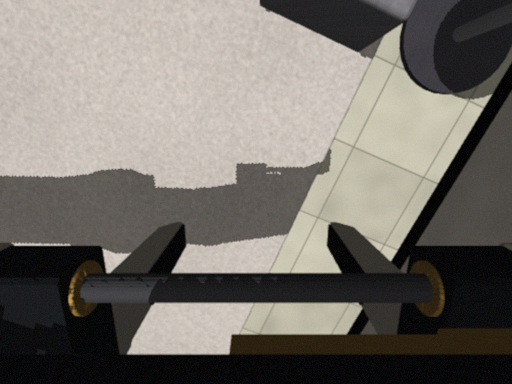

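The top view shows the green cap on the dark tile base at (354,205). The yellow look-alikes are at (388,199) and (389,237), and the green glass jar is at (308,202), bare on the bench. The cap is the green one standing on the dark square base. The mat is at (272,203) and the wand and holder at about (167,215). Next I enlarge these areas to confirm and measure from colour masks.

```bash
cat > h.py <<'E'
import numpy as np,cv2
def ray(c,uv):
    K=np.array(c["mtx"]);R=np.array(c["R"]);t=np.array(c["t"])
    d=R.T@(np.linalg.inv(K)@np.array([uv[0],uv[1],1.0])); return -R.T@t,d
def onplane(c,uv,z):
    o,d=ray(c,uv); return o+d*(z-o[2])/d[2]
def proj(c,X):
    p=np.array(c["mtx"])@(np.array(c["R"])@np.array(X)+np.array(c["t"])); return p[:2]/p[2]
def tri(rays):
    A=np.zeros((3,3));b=np.zeros(3)
    for o,d in rays:
        d=d/np.linalg.norm(d);P=np.eye(3)-np.outer(d,d);A+=P;b+=P@o
    X=np.linalg.solve(A,b)
    return X,[np.linalg.norm(np.cross(X-o,d/np.linalg.norm(d))) for o,d in rays]
def blobs(c,lo,hi,roi=None,amin=15):
    hsv=cv2.cvtColor(c["color"],cv2.COLOR_BGR2HSV);m=cv2.inRange(hsv,np.array(lo),np.array(hi))
    if roi:
        k=np.zeros_like(m);k[roi[1]:roi[3],roi[0]:roi[2]]=255;m&=k
    n,l,s,ce=cv2.connectedComponentsWithStats(m)
    return [(ce[i].round(1).tolist(),s[i].tolist(),l==i) for i in range(1,n) if s[i][4]>=amin]
E
python3 - <<'E'
import pickle
from h import *
d=pickle.load(open("d0.pkl","rb"));t=d["top"];s=d["scene"]
a=cv2.resize(t["color"][170:250,140:240],None,fx=4,fy=4,interpolation=cv2.INTER_CUBIC)
b=cv2.resize(t["color"][170:250,300:400],None,fx=4,fy=4,interpolation=cv2.INTER_CUBIC)
e=cv2.resize(s["color"][150:230,280:380],None,fx=4,fy=4,interpolation=cv2.INTER_CUBIC)
f=cv2.resize(s["color"][195:275,80:180],None,fx=4,fy=4,interpolation=cv2.INTER_CUBIC)
im=np.vstack([np.hstack([a,b]),np.hstack([e,f])]);im=cv2.resize(im,(740,592));cv2.imwrite("pics/crop1.png",im)
for n in ("top","scene"):
    c=d[n]
    for nm,lo,hi in [("blue",(105,120,60),(130,255,255)),("green",(45,60,15),(90,255,255)),("orange",(4,170,100),(16,255,255))]:
        for ce,st,m in blobs(c,lo,hi):
            z=np.median(c["range_z"][m]); print(n,nm,ce,st,[onplane(c,ce,h).round(3).tolist() for h in (.003,.036,.058,.111)])
E
```

```text
top blue [338.1, 92.6] [336, 91, 5, 4, 15] [[0.931, -0.249, 0.003], [0.918, -0.241, 0.036], [0.909, -0.237, 0.058], [0.889, -0.225, 0.111]]
top blue [365.8, 93.1] [364, 92, 5, 4, 15] [[0.931, -0.343, 0.003], [0.918, -0.333, 0.036], [0.909, -0.327, 0.058], [0.888, -0.312, 0.111]]
top blue [384.1, 93.4] [382, 92, 5, 4, 17] [[0.931, -0.405, 0.003], [0.918, -0.394, 0.036], [0.909, -0.387, 0.058], [0.888, -0.369, 0.111]]
top blue [271.5, 202.4] [248, 179, 48, 48, 1473] [[0.556, -0.024, 0.003], [0.552, -0.022, 0.036], [0.55, -0.021, 0.058], [0.543, -0.018, 0.111]]
top green [259.3, 107.9] [252, 102, 15, 12, 159] [[0.874, 0.017, 0.003], [0.862, 0.018, 0.036], [0.854, 0.018, 0.058], [0.836, 0.019, 0.111]]
top green [351.8, 205.7] [344, 197, 18, 17, 128] [[0.548, -0.285, 0.003], [0.544, -0.277, 0.036], [0.541, -0.272, 0.058], [0.535, -0.259, 0.111]]
top orange [164.9, 205.8] [160, 196, 11, 21, 102] [[0.542, 0.319, 0.003], [0.539, 0.312, 0.036], [0.536, 0.308, 0.058], [0.53, 0.297, 0.111]]
top orange [40.0, 297.8] [32, 291, 14, 17, 82] [[0.253, 0.693, 0.003], [0.256, 0.677, 0.036], [0.258, 0.6
[... 2625 characters left out ...]
351.7] [89, 348, 9, 8, 58] [[0.871, -0.399, 0.003], [0.893, -0.391, 0.036], [0.909, -0.386, 0.058], [0.945, -0.372, 0.111]]
scene green [139.8, 231.2] [129, 218, 21, 23, 269] [[0.522, -0.279, 0.003], [0.56, -0.277, 0.036], [0.586, -0.275, 0.058], [0.647, -0.27, 0.111]]
scene green [191.9, 227.7] [186, 224, 13, 7, 58] [[0.551, -0.134, 0.003], [0.588, -0.138, 0.036], [0.613, -0.14, 0.058], [0.673, -0.146, 0.111]]
scene green [280.5, 285.7] [269, 278, 24, 17, 278] [[0.826, 0.036, 0.003], [0.851, 0.025, 0.036], [0.868, 0.017, 0.058], [0.908, -0.001, 0.111]]
scene orange [330.0, 167.5] [327, 164, 7, 8, 54] [[0.379, 0.397, 0.003], [0.424, 0.37, 0.036], [0.454, 0.352, 0.058], [0.526, 0.308, 0.111]]
```

View pics/crop1.png

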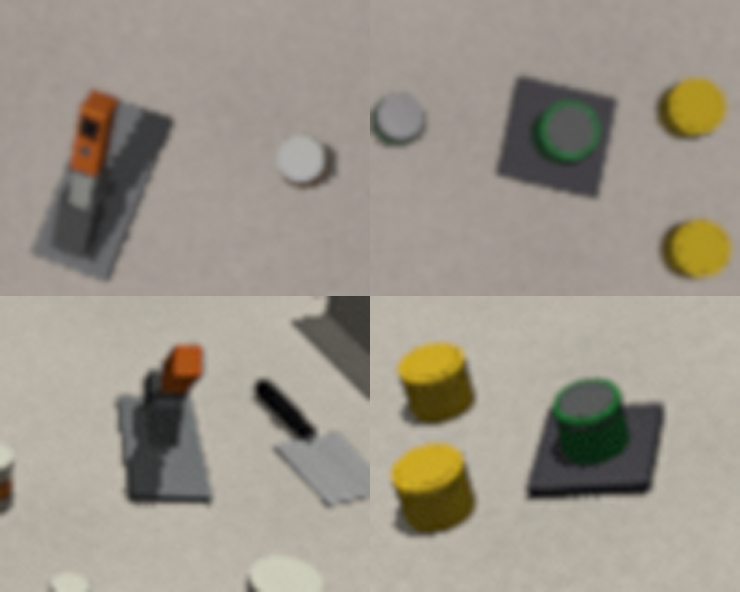

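The crop confirms the green, grey-topped cup on the dark base (top view 353,205) as the dust cap; the two yellow cups are not meant. Next I move the wrist camera over the cap and check that the wand poses are reachable.

```bash
python3 - <<'E'
import pickle
from h import *
d=pickle.load(open("d0.pkl","rb"));
P={}
for n,roi in (("top",(150,180,190,230)),("scene",(310,155,350,185))):
    c=d[n]
    m=np.zeros((384,512),bool)
    for b in blobs(c,(3,120,60),(18,255,255),roi): m|=b[2]
    v,u=np.nonzero(m);z=c["range_z"][m]
    X=(np.linalg.inv(c["mtx"])@np.vstack([u*z,v*z,z])-c["t"][:,None]); X=c["R"].T@X
    X=X.T; print(n,len(X),X.mean(0).round(3),X.min(0).round(3),X.max(0).round(3)); 
    for q in X[np.argsort(X[:,2])][::12]: print(q.round(3))
# holder base corners in top at z=.01 : from crop
t=d["top"]
cr=lambda x,y:(x/3.7+140,y/3.7+170)
for p in [(33,252),(108,280),(173,122)]: print(onplane(t,cr(*p),.01).round(3))
for p in [(517,75),(616,98),(597,197),(497,174)]: print("tile",onplane(t,((p[0]-370)/3.7+300,p[1]/3.7+170),.014).round(3))
E
python3 - <<'E'
from station import manip
import numpy as np,cv2,pickle
from scipy.spatial.transform import Rotation as Ro
# tool down; jaws along world x
for a in (0,90,180,-90):
    R=Ro.from_euler('z',a,degrees=True)*Ro.from_euler('x',180,degrees=True)
    print(a,manip.inverse_kinematics([0.5,-0.277,0.25],R.as_rotvec()))
E
```

```text
top 164 [0.528 0.294 0.13 ] [0.387 0.049 0.087] [0.56  0.316 1.382]
[0.505 0.295 0.087]
[0.504 0.304 0.1  ]
[0.509 0.306 0.105]
[0.515 0.291 0.109]
[0.517 0.311 0.113]
[0.52  0.307 0.118]
[0.537 0.284 0.122]
[0.522 0.294 0.127]
[0.551 0.28  0.129]
[0.557 0.294 0.131]
[0.548 0.282 0.134]
[0.556 0.296 0.137]
[0.547 0.295 0.14 ]
[0.538 0.288 0.143]
scene 104 [0.564 0.281 0.134] [ 0.515 -0.214  0.083] [1.381 0.306 0.741]
[0.523 0.296 0.083]
[0.522 0.291 0.095]
[0.548 0.29  0.108]
[0.551 0.281 0.119]
[0.558 0.283 0.127]
[0.563 0.293 0.131]
[0.556 0.293 0.134]
[0.55  0.289 0.138]
[0.552 0.297 0.141]
[0.439 0.364 0.01 ]
[0.415 0.299 0.01 ]
[0.551 0.248 0.01 ]
tile [ 0.596 -0.245  0.014]
tile [ 0.577 -0.331  0.014]
tile [ 0.49  -0.312  0.014]
tile [ 0.509 -0.225  0.014]
0 [ 0.66823325  0.40051407 -0.36045567  1.90608683  0.18144918  0.8664667
  0.21590489]
90 [ 0.95412667  0.47869267 -0.783705    1.88912086  0.41355791  0.94262804
  1.5482769 ]
180 [ 0.03056152  0.41622061  0.53162484  1.94517975 -0.27593591  0.85151681
 -2.43309436]
-90 [ 0.3616691   0.37918236  0.06167469  1.92530178 -0.03069896  0.83799683
 -1.13128376]
```

```bash
python3 - <<'E'
import pickle
from h import *
from station import manip
from scipy.spatial.transform import Rotation as Ro
c=pickle.load(open("d0.pkl","rb"))["wrist"]
T=Ro.from_rotvec(manip.current_eef_rot()).as_matrix();p=np.array(manip.current_tcp_pos())
C=-c["R"].T@c["t"]; print("cam in tool",(T.T@(C-p)).round(4)); print("cam axes in tool (cols x,y,z)\n",(T.T@c["R"].T).round(3))
H=np.array([.53,.297,.111])
w=Ro.from_euler('z',-20.5,degrees=True)
for flip in (0,180):
  for tilt in (0,15,22,30,45):   # tool tilt toward pointing back along wand
    def R(a):
      # tool z direction: down tilted; jaw x = level, perpendicular to lean
      zt=w.apply([-np.sin(np.radians(a)),0,-np.cos(np.radians(a))]); x=w.apply([0,1,0]); 
      if flip: x=-x
      return np.column_stack([x,np.cross(zt,x),zt])
    A=R(tilt)
    g=H+A@[0,0,.019]
    u=w.apply([.7071,0,.7071])
    out=[]
    for q in (g-A[:,2]*.1,g,g+u*.11): 
        r=manip.inverse_kinematics(q,Ro.from_matrix(A).as_rotvec()); out.append(None if r is None else np.round(r,2).tolist())
    # final: try several yaw about vertical
    fin=[]
    for yaw in range(-180,180,20):
        w0=w; w=Ro.from_euler('z',yaw,degrees=True); B=R(tilt-45); w=w0
        gf=np.array([.543,-.278,.189])+B@[0,0,.019]
        r=manip.inverse_kinematics(gf,Ro.from_matrix(B).as_rotvec())
        if r is not None: fin.append((yaw))
    print(flip,tilt,out,"FIN",fin)
E
```

```text
cam in tool [ 0.0003 -0.0725 -0.1663]
cam axes in tool (cols x,y,z)
 [[ 1.     0.001  0.   ]
 [-0.001  0.965  0.263]
 [-0.    -0.263  0.965]]
0 0 [[0.03, 0.67, -0.99, 1.86, 0.68, 0.99, -0.06], [-0.21, 0.69, -0.61, 1.95, 0.61, 0.69, 0.02], [-0.03, 0.68, -0.76, 1.77, 0.57, 0.93, 0.17]] FIN [-180, -160, -140, -120, -100, -80, -60, -40, -20, 0, 20, 40, 60, 80, 100, 120, 140, 160]
0 15 [[0.05, 0.74, -0.89, 1.7, 0.36, 1.08, 0.3], [-0.03, 0.81, -0.77, 1.82, 0.41, 0.88, 0.26], [0.05, 0.78, -0.82, 1.62, 0.36, 1.11, 0.38]] FIN [-180, -160, -140, -120, -100, -80, -60, -40, -20, 0, 20, 40, 60, 80, 100, 120, 140, 160]
0 22 [[0.07, 0.8, -0.87, 1.63, 0.27, 1.16, 0.39], [0.02, 0.86, -0.8, 1.76, 0.32, 0.96, 0.35], [0.08, 0.84, -0.84, 1.56, 0.29, 1.2, 0.44]] FIN [-180, -160, -140, -120, -100, -80, -60, -40, -20, 0, 20, 40, 60, 80, 100, 120, 140, 160]
0 30 [[0.1, 0.88, -0.88, 1.54, 0.2, 1.27, 0.46], [0.06, 0.93, -0.84, 1.69, 0.23, 1.06, 0.43], [0.1, 0.91, -0.87, 1.48, 0.22, 1.3, 0.48]] FIN [-180, -160, -140, -120, -100, -80, -60, -40, -20, 0, 20, 40, 60, 80, 100, 120, 140, 160]
0 45 [[0.14, 1.04, -0.93
[... 718 characters left out ...]
7, 1.66, -0.25, 1.12, -2.23], [-0.44, 0.73, -0.03, 1.79, -0.33, 0.92, -2.15], [-0.37, 0.7, -0.02, 1.59, -0.27, 1.15, -2.17]] FIN [-180, -160, -140, -120, -100, -80, -60, -40, -20, 0, 20, 40, 60, 80, 100, 120, 140, 160]
180 30 [[-0.37, 0.72, -0.01, 1.57, -0.35, 1.27, -2.13], [-0.4, 0.78, -0.03, 1.72, -0.39, 1.06, -2.09], [-0.36, 0.76, 0.02, 1.52, -0.35, 1.3, -2.1]] FIN [-180, -160, -140, -120, -100, -80, -60, -40, -20, 0, 20, 40, 60, 80, 100, 120, 140, 160]
180 45 [[-0.34, 0.88, 0.07, 1.42, -0.49, 1.54, -2.01], [-0.36, 0.89, 0.01, 1.6, -0.5, 1.33, -1.99], [-0.34, 0.88, 0.08, 1.4, -0.49, 1.56, -2.01]] FIN [-180, -160, -140, -120, -100, -80, -60, -40, -20, 0, 20, 40, 60, 80, 100, 120, 140, 160]
```

```bash
python3 - <<'E'
from station import manip
import pickle
from h import *
from scipy.spatial.transform import Rotation as Ro
R=(Ro.from_euler('z',-90,degrees=True)*Ro.from_euler('x',180,degrees=True)).as_rotvec()
manip.reach([0.543,-0.278,0.2],R)
c=manip.capture("wrist");cv2.imwrite("pics/w1.png",c["color"]);pickle.dump(c,open("w1.pkl","wb"))
print(manip.current_clock(),manip.current_tcp_pos(),proj(c,[.543,-.278,.058]))
E
```

```text
1.925 [ 0.54258875 -0.27938745  0.20007574] [254.37531392 184.29254321]
```

View pics/w1.png

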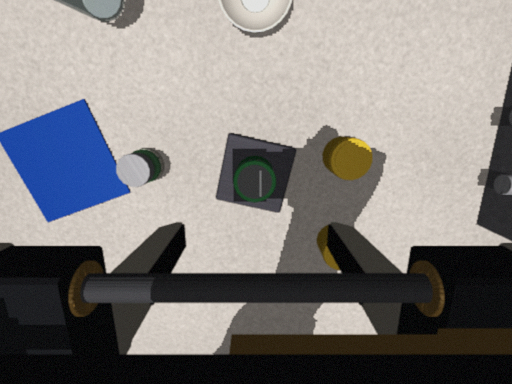

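The wrist view shows the cap at (254,180) on its dark base, a yellow look-alike at (348,158) to the right, and the mat with jar_b to the left. The jaws currently lie along y, so I will turn them along x, clear of the neighbours. Next I measure the cap circle and the mat.

```bash
python3 - <<'E'
import pickle
from h import *
c=pickle.load(open("w1.pkl","rb"))
im=c["color"]
cr=cv2.resize(im[120:220,205:305],None,fx=6,fy=6,interpolation=cv2.INTER_CUBIC);cv2.imwrite("pics/w1c.png",cr)
for ce,st,m in blobs(c,(45,70,15),(90,255,255),(205,120,305,225)):
    v,u=np.nonzero(m); h=cv2.convexHull(np.column_stack([u,v]).astype(np.int32)); print(ce,st,cv2.minEnclosingCircle(h),cv2.fitEllipse(h))
for ce,st,m in blobs(c,(105,120,60),(130,255,255),amin=300):
    cn,_=cv2.findContours(m.astype(np.uint8),cv2.RETR_EXTERNAL,cv2.CHAIN_APPROX_NONE);r=cv2.minAreaRect(max(cn,key=cv2.contourArea));print(r,st,onplane(c,r[0],.003),onplane(c,ce,.003))
R=c["range_z"];print(R[175:190,250:262].mean())
E
```

```text
[254.3, 175.8] [233, 156, 43, 46, 661] ((254.0496063232422, 178.5079803466797), 23.281343460083008) ((254.22665405273438, 178.8903045654297), (42.95182800292969, 46.732887268066406), 1.8597221374511719)
((63.10942840576172, 162.67796325683594), (109.99449157714844, 94.05626678466797), 63.76805877685547) [0, 99, 130, 123, 9245] [ 0.55988096 -0.0230465   0.003     ] [ 0.56265576 -0.0242134   0.003     ]
0.31116304
```

View pics/w1c.png

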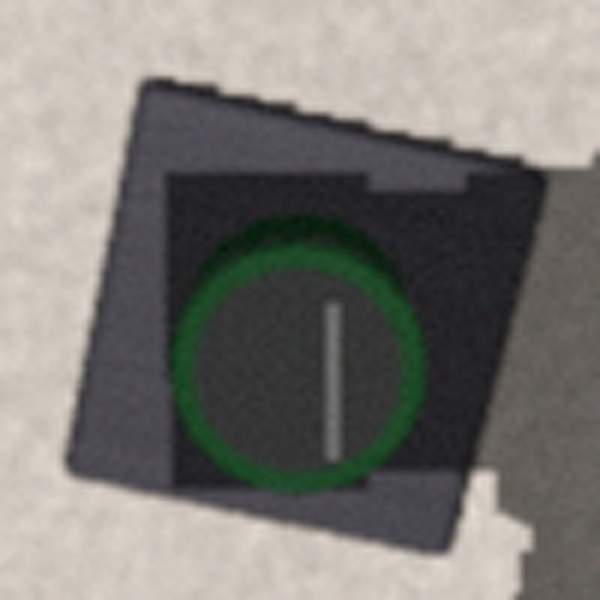

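```bash
python3 - <<'E'
import pickle
from h import *
from station import manip
from scipy.spatial.transform import Rotation as Ro
c=pickle.load(open("w1.pkl","rb"))
f=lambda x,y:(205+x/6-.4,120+y/6-.4)
print("cap",onplane(c,f(299,368),.058))
t=[onplane(c,f(*p),.014) for p in [(145,90),(543,178),(448,552),(68,468)]];print(np.mean(t,0),np.array(t).round(4))
cap=onplane(c,f(299,368),.058)
R=Ro.from_euler('x',180,degrees=True)
g=.042
for z in (.2,g-.019,.15): print(manip.inverse_kinematics([cap[0],cap[1],z],R.as_rotvec()))
for p in [(0,135),(86,100),(50,221)]: print("mat",onplane(c,p,.003))
E
```

```text
cap [ 0.54696911 -0.27807571  0.058     ]
[ 0.54612857 -0.27831607  0.014     ] [[ 0.5969 -0.2457  0.014 ]
 [ 0.5785 -0.3298  0.014 ]
 [ 0.4946 -0.3114  0.014 ]
 [ 0.5145 -0.2263  0.014 ]]
[ 0.62785485  0.50850302 -0.36519883  1.86582483  0.24230413  0.81056161
  0.13683157]
[ 5.49638279e-01  7.39698816e-01 -2.60202574e-01  1.98155773e+00
  3.94010195e-01  4.68716519e-01  2.72385771e-04]
[ 0.6143916   0.56829164 -0.35010261  1.9091919   0.2862387   0.71259226
  0.09671036]
mat [0.59601876 0.05205692 0.003     ]
mat [ 0.63896561 -0.06646712  0.003     ]
mat [0.47720091 0.01079318 0.003     ]
```

```bash
python3 - <<'E'
from station import manip
import pickle
from h import *
from scipy.spatial.transform import Rotation as Ro
R=Ro.from_euler('x',180,degrees=True).as_rotvec()
x,y=.5465,-.2782
manip.reach([x,y,.14],R)
manip.move_l([x,y,.024],max_speed=.12)
print(manip.current_contact_force())
manip.grab(20); print("grip",manip.current_grip_width(),manip.current_tcp_pos())
z0=manip.current_tcp_pos()[2]
manip.move_l([x,y,.15])
print("grip",manip.current_grip_width(),manip.current_contact_force(),manip.current_clock())
c=manip.capture("scene");cv2.imwrite("pics/s2.png",c["color"])
c=manip.capture("wrist");cv2.imwrite("pics/w2.png",c["color"])
E
```

```text
[-0.01148302 -0.37930579  0.13857768]
grip 0.04980069506227069 [ 0.54650326 -0.2782209   0.02403103]
grip 0.04938925991231129 [-0.18851473  0.16113732 -0.46042821] 5.9167
```

View pics/s2.png

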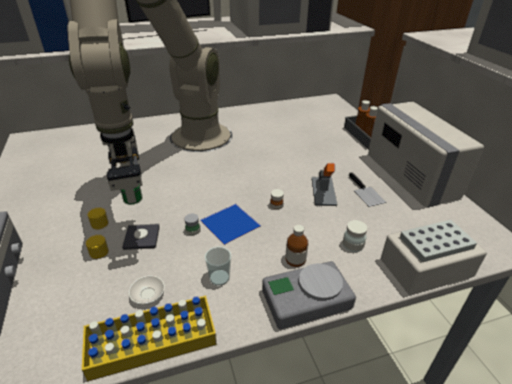

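View pics/w2.png

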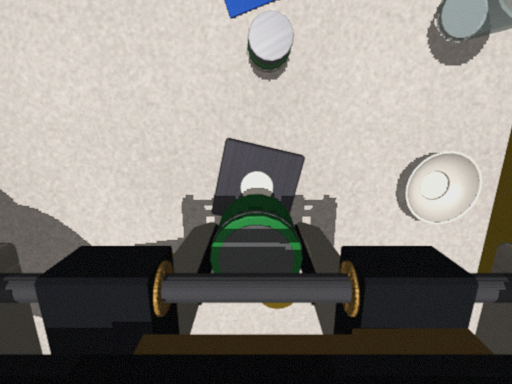

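The cap is held by the fingers in both views, and the white disc is bare at (257,185) in the wrist picture. Next I carry it over jar_b and stand it on the mat.

```bash
python3 - <<'E'
from station import manip
import pickle
from h import *
mx,my=.558,-.026
manip.move_l([mx,my,.14],max_speed=.2)
manip.move_l([mx,my,.03],max_speed=.12)
manip.move_l([mx,my,.0135],max_speed=.04)
print(manip.current_contact_force())
manip.open(); 
print("grip",manip.current_grip_width())
manip.move_l([mx,my,.16],max_speed=.15)
manip.wait(.2)
print(manip.current_clock(),manip.current_q())
c=manip.capture("wrist");cv2.imwrite("pics/w3.png",c["color"]);pickle.dump(c,open("w3.pkl","wb"))
c=manip.capture("scene");cv2.imwrite("pics/s3.png",c["color"])
E
```

```text
[-0.10371841  0.22714891 -1.73548173]
grip 0.09296552461148747
11.2417 [ 0.19326814  0.49889305 -0.35111999  2.02445245  0.27004246  0.66346621
 -0.33269708]
```

View pics/w3.png

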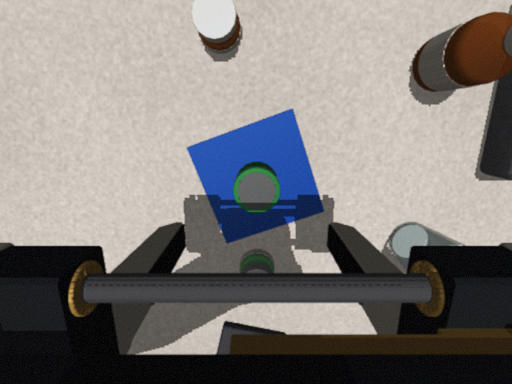

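View pics/s3.png

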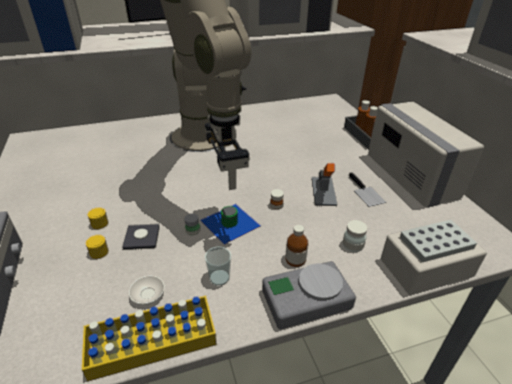

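The cap stands upright on the mat, with its top at (257,189) in the wrist view and (230,215) in the scene view. The arm now goes above the wand for a measuring view.

```bash
python3 - <<'E'
from station import manip
import pickle
from h import *
from scipy.spatial.transform import Rotation as Ro
c=pickle.load(open("w3.pkl","rb"))
for ce,st,m in blobs(c,(105,120,40),(130,255,255),amin=300)[:0]: pass
print("cap",onplane(c,(257,189.5),.047),"mat",np.mean([onplane(c,p,.003) for p in [(187,148),(293,109),(323,211),(228,243)]],0))
w=Ro.from_euler('z',-20.5,degrees=True)
zt=np.array([0,0,-1.]);x=w.apply([0,1,0]);A=np.column_stack([x,np.cross(zt,x),zt])
manip.reach([.52,.30,.27],Ro.from_matrix(A).as_rotvec())
c=manip.capture("wrist");cv2.imwrite("pics/w4.png",c["color"]);pickle.dump(c,open("w4.pkl","wb"))
print(manip.current_clock(),manip.current_q().round(2) if hasattr(manip.current_q(),'round') else manip.current_q(),proj(c,[.53,.297,.111]))
E
```

```text
cap [ 0.55836928 -0.0244285   0.047     ] mat [ 0.5593351 -0.0243765  0.003    ]
12.6917 [-0.1   0.49 -0.75  1.81  0.39  1.    0.2 ] [258.41703504 189.03946964]
```

View pics/w4.png

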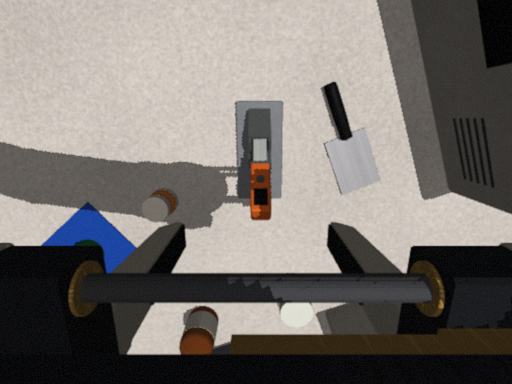

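```bash
python3 - <<'E'
import pickle
from h import *
c=pickle.load(open("w4.pkl","rb"))
cv2.imwrite("pics/w4c.png",cv2.resize(c["color"][95:225,210:310],None,fx=4.6,fy=4.6,interpolation=cv2.INTER_CUBIC))
m=np.zeros((384,512),bool)
for b in blobs(c,(3,120,60),(18,255,255),(235,150,290,225)): m|=b[2]
for v in range(158,224,4):
    u=np.nonzero(m[v])[0]
    if len(u): print(v,u.min(),u.max()+1,c["range_z"][v,(u.min()+u.max())//2])
E
```

```text
166 250 270 0.33482414
170 250 270 0.33284903
174 251 270 0.33100513
178 251 270 0.3255225
182 250 270 0.323268
186 251 271 0.32128152
190 250 270 0.31795546
194 250 271 0.31627303
198 250 271 0.3114347
202 250 271 0.31202844
206 251 271 0.3072033
210 251 271 0.30701578
214 251 270 0.0
218 252 270 0.32294458
```

View pics/w4c.png

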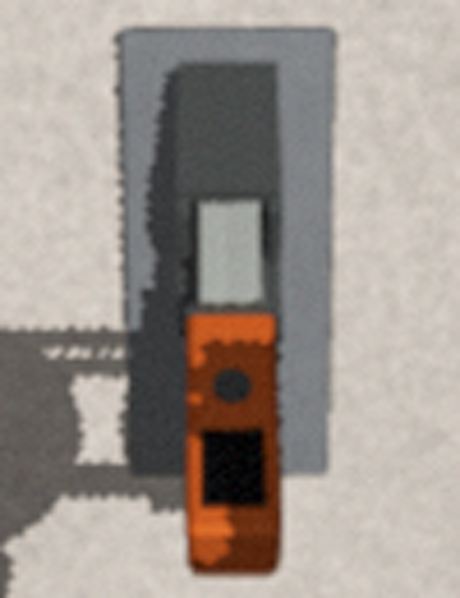

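```bash
python3 - <<'E'
import pickle
from h import *
c=pickle.load(open("w4.pkl","rb"));s=.70711
P1=onplane(c,(260.4,163.2),.111-.021*s)
for az in (-18,-20,-22):
    a=np.radians(az);l=np.array([np.cos(a),np.sin(a),0])
    H=P1+l*.049*s; H[2]=.111
    te=H+l*.021*s+np.array([0,0,.049*s]); tl=H+l*.049*s+np.array([0,0,.021*s]); nb=H-l*(.12-.085+.009)*s
    print(az,H.round(4),"tail up edge",proj(c,te).round(1),"tail low edge",proj(c,tl).round(1))
P2=onplane(c,(260.9,212),.111+.049*s); print(P1,P2,np.degrees(np.arctan2(*(P2-P1)[[1,0]])))
# holder edges & az
f=lambda x,y:(210+x/4.6-.4,95+y/4.6-.4)
for p,q in [((120,30),(128,470)),((334,30),(328,470))]:
    A,B=onplane(c,f(*p),.01),onplane(c,f(*q),.01);print(A.round(4),B.round(4),np.degrees(np.arctan2(*(B-A)[[1,0]])))
# top and scene projections of H for check
d=pickle.load(open("d0.pkl","rb"))
# range points plane fit of orange upper face
m=np.zeros((384,512),bool);m[168:210,253:268]=1;z=c["range_z"][m];v,u=np.nonzero(m);ok=(z>.25)&(z<.36)
X=c["R"].T@(np.linalg.inv(c["mtx"])@np.vstack([u*z,v*z,z])-c["t"][:,None]);X=X.T[ok]
k,*_=np.linalg.lstsq(np.c_[X[:,:2],np.ones(len(X))],X[:,2],rcond=None);print("plane z=",k,"az",np.degrees(np.arctan2(k[1],k[0])),"slope",np.hypot(*k[:2]))
E
```

```text
-18 [0.5363 0.299  0.111 ] tail up edge [262.9 214. ] tail low edge [263.1 224. ]
-20 [0.5359 0.2979 0.111 ] tail up edge [261.3 214. ] tail low edge [261.1 224.1]
-22 [0.5355 0.2967 0.111 ] tail up edge [259.8 214. ] tail low edge [259.1 224.1]
[0.50334111 0.30971524 0.09615069] [0.54744234 0.29318757 0.14564839] -20.544315502915225
[0.4173 0.3041 0.01  ] [0.5543 0.2525 0.01  ] -20.663658793583945
[0.4414 0.3683 0.01  ] [0.579  0.3181 0.01  ] -20.024918253762916
plane z= [ 0.94946108 -0.33498837 -0.27345861] az -19.433834203990596 slope 1.0068234976368156
```

```bash
cat > plan.py <<'E'
from h import *
from scipy.spatial.transform import Rotation as Ro
az=np.radians(-20.4);l=np.array([np.cos(az),np.sin(az),0]);s=np.sqrt(.5)
H=np.array([.5362,.2976,.111]);u=l*s+np.array([0,0,s])
zt=-u;x=np.array([-l[1],l[0],0]);A=np.column_stack([x,np.cross(zt,x),zt]);rv=Ro.from_matrix(A).as_rotvec()
g=H-u*.019
E
python3 - <<'E'
from station import manip
from plan import *
import pickle
c2=cv2.imread("pics/w2.png")
def show(q): return None if q is None else np.round(q,2)
print(show(manip.inverse_kinematics(g+u*.13,rv)),show(manip.inverse_kinematics(g,rv)))
manip.reach(g+u*.13,rv)
c=manip.capture("wrist");cv2.imwrite("pics/w5.png",c["color"]);pickle.dump(c,open("w5.pkl","wb"))
print(manip.current_clock(),proj(c,H+u*.035),proj(c,H+A[:,1]*-.014),[proj(c,H+u*.035+x*k+A[:,1]*j).round(1).tolist() for k in(-.012,.012) for j in (-.014,.014)])
t=manip.capture("top");cv2.imwrite("pics/t5.png",t["color"]);pickle.dump(t,open("t5.pkl","wb"))
b=cv2.connectedComponentsWithStats(cv2.inRange(t["color"],(190,190,190),(255,255,255)))
for i in range(1,b[0]):
    ce=b[3][i]
    if 335<ce[0]<372 and 188<ce[1]<222: print("disc",ce,b[2][i],onplane(t,ce,.019))
E
```

```text
[ 0.07  0.99 -0.76  1.3   0.01  1.54  0.63] [ 0.06  1.03 -0.79  1.55  0.05  1.26  0.59]
13.4583 [257.66118324 200.00224656] [257.43511581 177.35743167] [[244.4, 185.2], [244.8, 214.5], [270.9, 185.1], [270.6, 214.4]]
```

View pics/w5.png

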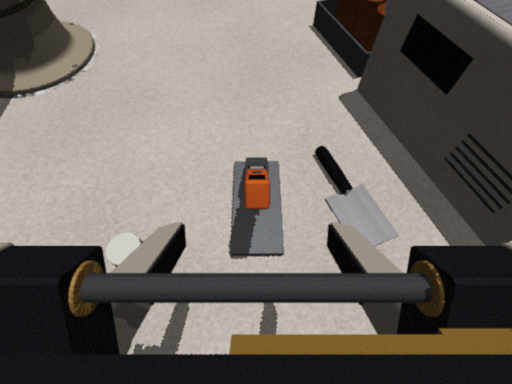

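The tail face sits at (258,194) in the wrist view. The lateral match to my prediction is within 0.5 px, and it lies about 5 px higher, so I shift the grasp 2.5 mm along the wand's normal. Next I slide over the handle, grip and draw.

```bash
cat >> plan.py <<'E'
H=H-A[:,1]*.0025; g=H-u*.019
E
python3 - <<'E'
from station import manip
from plan import *
import pickle
t=pickle.load(open("t5.pkl","rb"))
gr=t["color"][190:220,335:372].min(2); th=int(gr.max())-50
b=cv2.connectedComponentsWithStats((t["color"].min(2)>th).astype(np.uint8)[190:220,335:372])
for i in range(1,b[0]): print("disc?",th,b[3][i]+[335,190],b[2][i])
manip.move_l(g+u*.13,max_speed=.05)
manip.move_l(g,max_speed=.1)
print(manip.current_contact_force(),manip.current_wrist_torque())
manip.grab(40); print("grip",manip.current_grip_width(),manip.current_contact_force(),manip.current_wrist_torque())
manip.move_l(g+u*.02,max_speed=.05); print(manip.current_contact_force(),manip.current_wrist_torque())
manip.move_l(g+u*.13,max_speed=.1)
print("grip",manip.current_grip_width(),manip.current_contact_force(),manip.current_wrist_torque(),manip.current_clock())
c=manip.capture("wrist");cv2.imwrite("pics/w6.png",c["color"]);
c=manip.capture("scene");cv2.imwrite("pics/s6.png",np.vstack([c["color"][130:230,250:400].repeat(4,0).repeat(4,1)]))
E
```

```text
disc? 139 [366.5        203.11811024] [ 20   0  17  30 254]
disc? 139 [352.56666667 206.61666667] [14 11  8 11 60]
[ 0.21686744 -0.48123885  0.03443026] [-0.21175552 -0.77614012 -0.05862588]
grip 0.023966282478237805 [-0.00957199 -0.23241668  0.78717924] [-0.16747219 -0.80248464 -0.02522248]
[-0.6695888  -0.15440636  0.05164564] [-0.16553892 -0.7726531  -0.03366931]
grip 0.023915363613495392 [ 0.32895042 -0.0173255  -1.37746909] [-2.47730785e-01 -9.60791014e-01 -7.35883323e-04] 18.0833
```

View pics/w6.png

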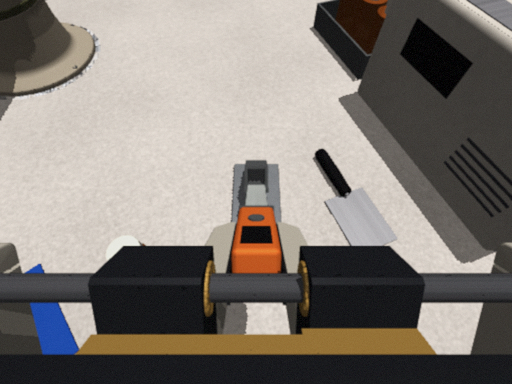

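View pics/s6.png

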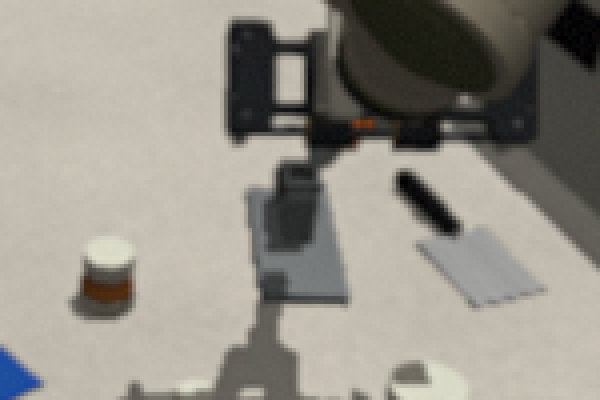

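The wand is gripped (23.9 mm wide) and clear of the sleeve, whose empty mouth shows at (257,170) in the wrist view. Next I raise and turn it upright, carry it above the tile, and check before descending.

```bash
python3 - <<'E'
from station import manip
from plan import *
import pickle
t=pickle.load(open("t5.pkl","rb"));print("disc top",onplane(t,(352.6,206.6),.019))
def down(yaw):
    xx=np.array([-np.sin(yaw),np.cos(yaw),0]);z=np.array([0,0,-1.]);return Ro.from_matrix(np.column_stack([xx,np.cross(z,xx),z])).as_rotvec()
manip.reach(g+u*.13+np.array([0,0,.17]),down(az))
q=np.array(manip.current_q())
best=None
for y in np.radians(range(-120,121,10)):
    a=manip.inverse_kinematics([.546,-.278,.30],down(y))
    if a is None: continue
    k=np.abs(np.array(a)-q).max()
    if best is None or k<best[0]: best=(k,y,a)
print(best)
manip.reach([.546,-.278,.30],down(best[1]))
print(manip.current_clock(),manip.current_grip_width(),manip.current_wrist_torque())
for n in("wrist","scene","top"):
    c=manip.capture(n);cv2.imwrite(f"pics/{n}7.png",c["color"]);pickle.dump(c,open(f"{n}7.pkl","wb"))
    print(n,proj(c,[.546,-.278,.199]),proj(c,[.546,-.278,.019]))
E
```

```text
disc top [ 0.54282814 -0.28389036  0.019     ]
(np.float64(0.6876371316157474), np.float64(-1.9198621771937625), array([ 0.61830164,  0.40208765, -0.34040585,  1.7583189 ,  0.15515358,
        1.00750092, -0.12917685]))
20.9167 0.02383844543571052 [-0.04202174 -0.04511483 -0.01780592]
wrist [255.62140467 195.26945618] [255.71068034 166.1252616 ]
scene [127.36961212 179.60972707] [139.94992521 232.5191968 ]
top [365.89558004 198.27835689] [350.7503067  205.60338977]
```

View pics/wrist7.png

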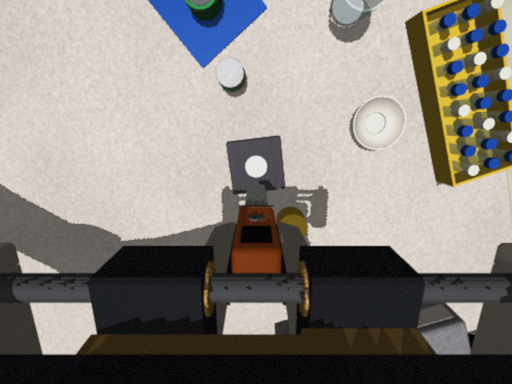

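View pics/scene7.png

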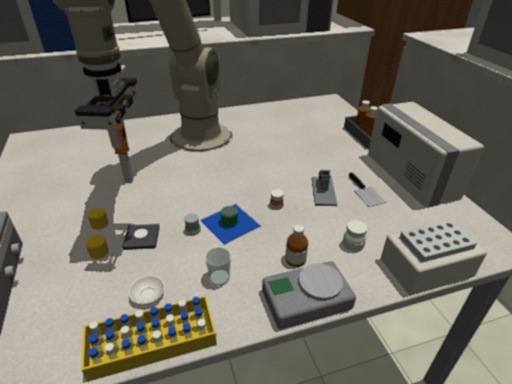

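The wrist view shows the bare disc at (256,166), matching the predicted (255.7,166.1). The scene view shows the nose at about (128,181) against a predicted (127.4,179.6). Next I descend to the hold height and check nose centring and tilt.

```bash
python3 - <<'E'
from station import manip
from plan import *
import pickle
manip.move_l([.546,-.278,.172],max_speed=.08)
manip.wait(.5)
print(manip.current_clock(),manip.current_grip_width(),manip.current_contact_force(),manip.current_tcp_pos())
ims=[]
for n,(x0,y0) in(("scene",(90,150)),("top",(315,165)),("wrist",(205,130))):
    c=manip.capture(n);pickle.dump(c,open(f"{n}8.pkl","wb"))
    im=cv2.resize(c["color"][y0:y0+100,x0:x0+88],None,fx=3,fy=3,interpolation=cv2.INTER_CUBIC); ims.append(im)
    print(n,[proj(c,[.546,-.278,z]).round(1).tolist() for z in (.226,.191,.156,.071,.019)])
cv2.imwrite("pics/f8.png",np.hstack(ims))
E
```

```text
23.3167 0.02434790043000123 [ 0.16735031 -0.46127037 -1.8748435 ] [ 0.54600045 -0.27799662  0.17201244]
scene [[125.2, 170.6], [128.0, 182.2], [130.6, 193.3], [136.6, 218.4], [139.9, 232.5]]
top [[368.6, 197.0], [365.1, 198.6], [361.9, 200.2], [354.7, 203.7], [350.8, 205.6]]
wrist [[256.0, 280.8], [256.0, 247.0], [256.0, 224.9], [256.0, 193.6], [256.0, 182.2]]
```

View pics/f8.png

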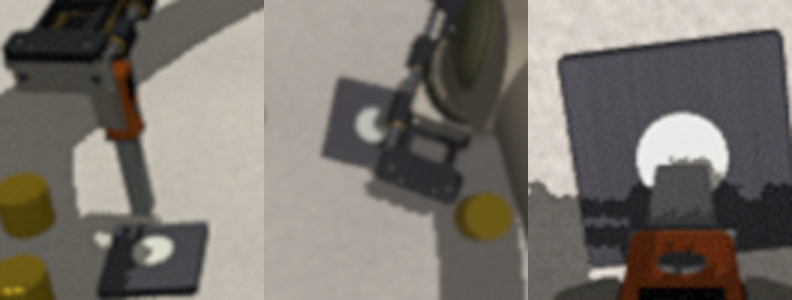

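The nose is over the disc. In the scene crop it ends at about (138,219) against a predicted (136.6,218.4). In the wrist crop the nose's outer edge is at (256,185) against a predicted 184.6, so the wand is upright and centred to about 2–4 mm. Before handing in, I check the cap and the neighbours' places in the scene view.

```bash
python3 - <<'E'
from station import manip
from h import *
import pickle
a=pickle.load(open("d0.pkl","rb"))["scene"]["color"];c=pickle.load(open("scene8.pkl","rb"))
d=cv2.absdiff(a,c["color"]).max(2); cv2.imwrite("pics/s8.png",c["color"])
for n,(u,v) in dict(jar_b=(191,223),jar_a=(277,198),bottle=(297,248),beaker=(218,266),jar_c=(355,235),dish=(146,291),spatula=(366,188)).items(): print(n,np.median(d[v-10:v+10,u-10:u+10]),np.percentile(d[v-10:v+10,u-10:u+10],90))
print([b[0] for b in blobs(c,(45,60,15),(90,255,255))],proj(c,[.5584,-.0244,.025]))
print(np.abs(manip.current_joint_vel()).max(),manip.current_grip_width())
E
```

```text
jar_b 9.0 12.0
jar_a 11.0 14.0
bottle 6.0 8.0
beaker 8.0 10.0
jar_c 8.0 14.0
dish 13.0 14.0
spatula 10.0 13.0
[[229.0, 218.8], [192.1, 227.7], [280.4, 285.7]] [228.96175853 216.14227814]
0.0012872659041759083 0.023809058660228328
```

View pics/s8.png

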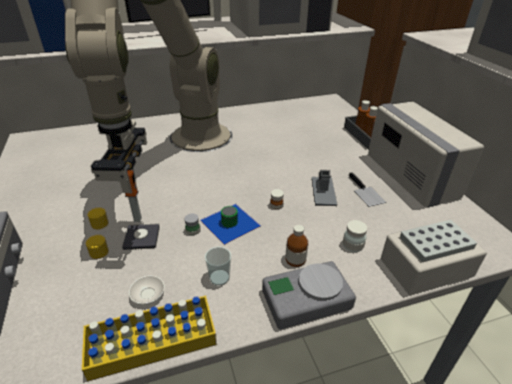

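The picture shows the cap standing on the mat at (229,218), the wand upright over the tile near (135,205), and all bystanders unchanged. Handing in.

```bash
python3 -c "
from station import manip
print(manip.sign_off(), manip.current_clock())"
```

```text
the job is handed in; nothing more can be done
the job is handed in; nothing more can be done
```

I handed the job in with the wand held upright over the bare white tile. The clock read about 23 s, well under the 61 s limit, and `sign_off` gives no verdict.

- **Cap:** I lifted the green, grey-topped cap off the tile and stood it on the blue mat. A wrist picture put it about 1 mm from the mat's centre, and it still stood there in the last scene picture.
- **Wand:** I gripped the handle from its tail end at 40 N, drew it 130 mm along the sleeve, turned it nose down and held it over the tile. The grip read 23.8–24.3 mm on the 24 mm handle.
- **Nose position:** The last pictures put the nose within about 2–4 mm of the disc centre and about 5 cm above it, with no visible tilt. The hand was still and the force reading showed nothing unusual.
- **Bystanders:** The before-and-after scene pictures showed no change at any of the seven.

**Checks that disagreed:**
- **Tail position:** The wand's tail face appeared about 5 mm off my prediction before the grasp. I corrected half of that, so the nose height may be a few millimetres off 5 cm, still inside the 30–75 mm window.
- **Disc centre:** The overhead camera put the disc centre about 6 mm from the wrist camera's value. Gripper shadow may have disturbed that view, so I used the wrist value, which a later wrist picture of the bare disc matched.

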